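# Cull the faulty sample carriers from the inspection rack

## Robot

A 6-joint arm with a two-finger parallel gripper is mounted at the origin on the work surface. World frame = base frame: x ahead of the robot, y to its left, z up, the work surface at z = 0. Lengths are in m, angles in rad, forces in N, time in s.
With the tool pointing down it reaches from about 0.35 to 0.85 m from the base axis. Payload 8.1 kg.
Tool frame: the origin (TCP) lies at the very end of the fingers, on their centre line; the grasp point (between the pads) lies 19 mm behind it; x points along the fingers, y is the direction in which the jaws open and shut, and the axes are right-handed (so a half turn about x gives the same grasp; the last joint's range is limited). The gripper opens to 93 mm and grips with 3 to 60 N. Pads are 15 mm wide; open, the fingers measure 128 mm over their backs; the gripper's body (75 mm by 188 mm) begins 65 mm behind the grasp point.
Start: joints at [-1.423, 0.13, 1.488, -0, 1.523, -0.085], TCP at [0.138, -0.584, 0.219] pointing down, gripper open.
Joint ranges: [-2.96, 2.96], [-0.89, 2.26], [0.02, 2.5], [-1.34, 4.48], [0, 2.73], [-2.66, 2.66]. Speed limits (rad/s): [2.39, 2.39, 2.79, 3.14, 3.14, 3.14].

## Interface

Orientations are given as a rotation vector (axis times angle).
In Python, from plant import * gives the robot as it stands. The module is installed in compiled form; this text tells all that it offers.
- The arm moves only by the tool apply_moves, never from a script. Its argument "series" is a list of rows, each an object with "jaw": the gripper's target within -1 to 1 (shut at 1, half-way at 0, fully open at -1); "linear": the shift along the tool's x, y, z normalised to -1 to 1, where 1 is 0.6 m, a list of three; "roll": the turn about the tool's x normalised to -1 to 1, where 1 is 30 degrees. A call has 1 to 20 rows; each row is the pose to reach, as a shift and turn from the pose measured when the call began, along the tool's axes at that moment; what a row does not reach only later rows make up. A row lasts 1/8 s, in which the tool goes at most 62.5 mm and 10.7 degrees, less where a joint would pass 70% of its speed; a pose out of reach is approached as far as the arm can. A call with a number of a shift or a turn outside -1 to 1 is refused whole. A call with a gripper value outside its range is refused whole. The fingers move at their own pace and stop on an object; "force" is the grip in N (left out, the last holds). Time passes only in rows, so rows that repeat a pose let the fingers close. It gives the time, the measured TCP pose, the force and the opening at its end, in the units of the state.
- read_state(): the state, without advancing time (a new reading comes with each control period).
- read_camera(name): name is "scene" or "top" or "wrist"; returns a dict with "pixels" (480x640x3 uint8, blue, green, red), "intrinsics" (3x3 intrinsics, pixels), "rvec" (rotation vector, rad) and "tvec" (3), from world to camera coordinates, as OpenCV has them; the wrist camera has in their place "tool_from_camera" (4x4, takes a point from camera to tool coordinates, whose origin is the TCP and whose axes are the tool frame's). Camera axes: x right, y down, z forward; pixel columns grow to the right and rows downward; lengths in m; the calibration is good to about 2 mm. A picture is of the moment at which its call begins: read the wrist's pose just before it. There is no depth.
- close_job(): hands the job in, once; it reports no verdict.
The state is a dict: "t": time; "q": joint angles; "dq": joint speeds; "joint_torque": joint torques, N m; "tool_pos": TCP position; "orientation": TCP orientation; "force": force on the tool from outside, world axes, zero at the start; "wrist_torque": the same for the moment, N m; "opening": finger opening in m.
Only numpy, scipy, OpenCV 4.12 (cv2) and the standard library are available. Lean on these libraries where they do the work, as an engineer would, in place of code of your own. Each camera call takes 0.05 s, during which the arm holds its last target. There are 200 camera calls.

## Task

Five aluminium sample carriers for the microscope's temperature stage lie in the channels of the inspection rack; one has a broken corner and one is too short. Push these two faulty carriers along their channels and off the far edge of the deck so that both end up in the white reject trough (lifting them in is fine too). Leave the three sound carriers lying as they are, and do not disturb the vial, the canister or the mouse beside the rack.

Things in the scene. Friction and masses are not known exactly. Their poses are not given: they have to be found in the camera images.
- rack: Fixed dark grey rack: deck 130 (x) by 290 mm (y), its far edge joined to a white trough. Origin on the bench under the deck's centre; x points to the trough, z up. Five channels along x at y = -112, -56, 0, 56, 112 mm, each 38 mm wide, floor 50 mm above the bench, parted by ribs 18 mm wide, 5 mm high, open at both ends (x = -65, 65 mm). One carrier in each, in any order.
- trough (a point): Centre of the white reject trough's inner floor, 125 mm from the rack's origin along its x, 4 mm above the bench. Inside 112 mm (x) by 282 mm (y), walls 4 mm thick, rim 30 mm above the bench, so that a carrier pushed off the deck's far edge falls in.
- chipped: Faulty aluminium sample carrier with a broken corner: 50 x 30 x 20 mm high outline (about 65 g), with a piece about 20 mm long and 16 mm wide missing at its +x, +y corner over the full height. Origin at the centre of its underside, z up, x along its length, which lies along its channel (x towards the trough).
- short: Faulty aluminium sample carrier that is too short: 30 x 30 x 20 mm high instead of 50 mm long, about 50 g. Origin at the centre of its underside, z up, x along its length, which lies along its channel (x towards the trough).
- sound_a: Sound aluminium sample carrier, a whole block 50 x 30 x 20 mm high, about 80 g, with a small round well in the top (as on all the carriers). Origin at the centre of its underside, z up, x along its length, which lies along its channel (x towards the trough).
- sound_b: Sound aluminium sample carrier, a whole block 50 x 30 x 20 mm high, about 80 g, with a small round well in the top (as on all the carriers). Origin at the centre of its underside, z up, x along its length, which lies along its channel (x towards the trough).
- sound_c: Sound aluminium sample carrier, a whole block 50 x 30 x 20 mm high, about 80 g, with a small round well in the top (as on all the carriers). Origin at the centre of its underside, z up, x along its length, which lies along its channel (x towards the trough).
- vial: Amber glass vial with white cap standing on the bench beside the rack, 34 mm across, 75 mm high. Origin at the centre of its foot.
- canister: Black objective canister standing on the bench beside the rack, 48 mm across, 66 mm high. Origin at the centre of its foot.
- mouse: Black and blue computer mouse lying on the bench beside the rack, 100 x 58 x 32 mm high. Origin at the centre of its underside.
There are look-alikes about, which are no part of the job. Leave any brown, red or yellow look-alike of the sound_a alone.

How it is judged:
At the end, for the whole second after the job is handed in: Chipped and short carrier at rest in the trough (rack frame: x 55 to 183 mm, y within 143 mm, origin under 45 mm above the bench). Sound carriers within 20 mm of their start, flat within 0.1 rad, along the channel within 0.3 rad. At rest: under 20 mm/s (x of chipped in the frame of rack between 0.055 and 0.183 m and y of chipped in the frame of rack between -0.143 and 0.143 m and z of each of chipped, short in the frame of rack below 0.045 m and linear speed of each of chipped, short, sound_a, sound_b, sound_c below 0.02 m/s and x of short in the frame of rack between 0.055 and 0.183 m and y of short in the frame of rack between -0.143 and 0.143 m and distance of each of sound_a, sound_b, sound_c from where it was at the start of the episode below 0.02 m and angle between each of sound_a, sound_b, sound_c's own z axis and vertical below 0.1 rad and angle between the x axis of each of sound_a, sound_b, sound_c and the x axis of rack, either way round below 0.3 rad); the robot touches nothing.
It fails at once if the vial is shifted by more than 20 mm or knocked over (distance of vial from where it was at the start of the episode above 0.02 m or angle between vial's own z axis and vertical above 0.4 rad).
It fails at once if the canister is shifted by more than 20 mm or knocked over (distance of canister from where it was at the start of the episode above 0.02 m or angle between canister's own z axis and vertical above 0.4 rad).
It fails at once if the computer mouse is shifted by more than 20 mm or knocked over (distance of mouse from where it was at the start of the episode above 0.02 m or angle between mouse's own z axis and vertical above 0.4 rad).
It also fails if it takes over 40 s, if anything falls off the work surface, if the arm or the gripper's body presses on something with over 40 N, if the wrist force passes 120 N, or if a joint passes its speed limit or range.

## Working session

There is one attempt and no reset: what is moved stays moved. The work goes in short steps, Python scripts to look and compute and a tool call to move; the robot and the scene stay as the last step left them, time stands still between calls to the robot, and variables do not carry over. Pictures are saved under pics/ and viewed, about 8 in all and at most 12, crops included, and the job is handed in when it is done.

Besides the shell and the picture viewer there is one more tool, called after "Call:" by a JSON object that holds its "fn" and its "kwargs". apply_moves: Moves the arm, as the interface text tells. Its arguments: {"type":"object","properties":{"series":{"type":"array"},"force":{"type":"number"}},"required":["series"]}

```bash
mkdir -p pics; python3 - <<'E'
from plant import *
import cv2
s=read_state(); print({k:s[k] for k in('t','tool_pos','orientation','force','opening')})
for n in('scene','top'):
    c=read_camera(n); cv2.imwrite(f'pics/{n}1.png',c['pixels']); print(n,c['intrinsics'],c['rvec'],c['tvec'])
E
```

```text
{'t': 0.0, 'tool_pos': array([ 0.13836077, -0.58323274,  0.21759954]), 'orientation': array([ 2.09878933,  0.24733046, -2.0988726 ]), 'force': array([-0.45063828, -0.42991618, -0.07989818]), 'opening': 0.09326819564754481}
scene [[605.61850757   0.         319.95653439]
 [  0.         605.61850757 230.93307005]
 [  0.           0.           1.        ]] [ 0.905163    2.43899735 -1.14570751] [ 0.40698148 -0.15136105  1.51153766]
top [[483.4521005    0.         314.07360252]
 [  0.         483.4521005  235.04887244]
 [  0.           0.           1.        ]] [ 2.14660236 -2.1151174   0.19364053] [-0.02949531  0.53314282  1.15185906]
```

View pics/top1.png

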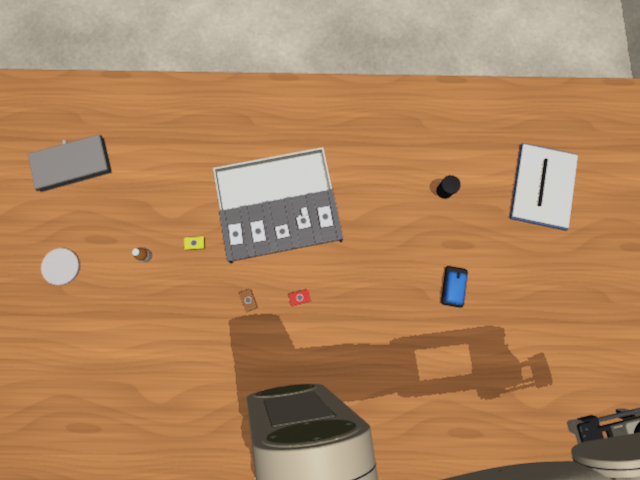

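View pics/scene1.png

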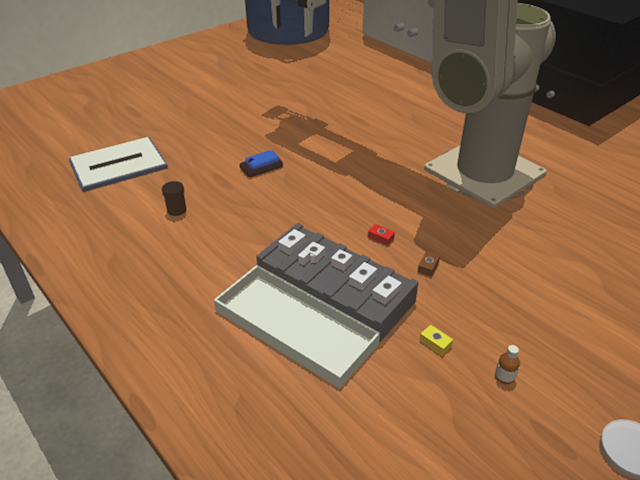

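The top view shows the rack at about (280,205), with the trough on the far side. The short carrier is in the middle channel at (282,231) and the chipped one in the next channel at (303,219). The canister, mouse and vial are well away from the rack.

```bash
python3 - <<'E'
import cv2
i=cv2.imread('pics/top1.png')[140:270,200:360]
cv2.imwrite('pics/crop1.png',cv2.resize(i,None,fx=4.5,fy=4.5,interpolation=cv2.INTER_CUBIC))
E
```

```text
(no output)
```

View pics/crop1.png

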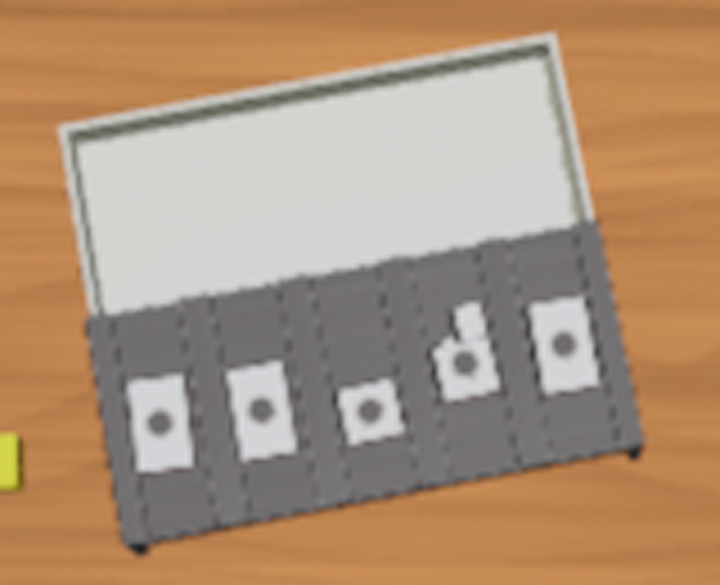

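Enlarged: deck corners in the crop at (88,318), (598,222), (642,447) and (125,547), short carrier at (370,411), and chipped carrier spanning (443,402)–(498,390) up to (480,303). Next I fit the rack pose.

```bash
cat > h.py <<'E'
from plant import *
import numpy as np, cv2
from scipy.optimize import least_squares
from scipy.spatial.transform import Rotation as R
def ray(c,uv,z):
    Rm=cv2.Rodrigues(c['rvec'])[0]; o=-Rm.T@c['tvec']
    d=Rm.T@np.linalg.inv(c['intrinsics'])@[*uv,1]; return o+d*(z-o[2])/d[2]
def rackpose():
    x,y,a=np.load('rack.npy'); return R.from_euler('z',a),np.array([x,y,0]),a
E
python3 - <<'E'
from h import *
c=read_camera('top')
px=lambda u,v:((u+.5)/4.5-.5+200,(v+.5)/4.5-.5+140)
pts=[(88,318,65,145,.055),(598,222,65,-145,.055),(642,447,-65,-145,.055),(125,547,-65,145,.055),(60,126,185,145,.03),(556,34,185,-145,.03)]
W=np.array([ray(c,px(u,v),z) for u,v,_,_,z in pts])[:,:2]; L=np.array([p[2:4] for p in pts])/1e3
f=lambda p:((R.from_euler('z',p[2]).as_matrix()[:2,:2]@L.T).T+p[:2]-W).ravel()
r=least_squares(f,[.6,0,0]); np.save('rack.npy',r.x); print(r.x,(r.fun*1e3).round(1))
Rr,o,a=rackpose()
for n,q in dict(short=(370,411),chip_nl=(443,402),chip_nr=(498,390),chip_fr=(480,303),s1=(160,423),s2=(261,410),s5=(564,345)).items():
    w=ray(c,px(*q),.07); print(n,w.round(4),(Rr.inv().apply(w-o)*1e3).round(1))
s=read_state(); print(R.from_rotvec(s['orientation']).as_matrix().round(3))
E
```

```text
[0.55756419 0.06168203 0.20700199] [ 0.3  1.9  0.7 -0.7  0.3 -2.4 -0.1  1.4 -0.4  0.1 -0.8 -0.2]
short [0.5384 0.0571 0.07  ] [-19.7  -0.5  70. ]
chip_nl [0.544  0.0177 0.07  ] [-22.3 -40.2  70. ]
chip_nr [ 0.5511 -0.012   0.07  ] [-21.5 -70.7  70. ]
chip_fr [ 0.5993 -0.0014  0.07  ] [ 27.9 -70.3  70. ]
s1 [0.5301 0.1704 0.07  ] [ -4.6 112.   70. ]
s2 [0.5381 0.1161 0.07  ] [-7.9 57.3 70. ]
s5 [ 0.5766 -0.0475  0.07  ] [  -3.8 -110.8   70. ]
[[-0.     0.231 -0.973]
 [ 0.001 -0.973 -0.231]
 [-1.    -0.001 -0.   ]]
```

```bash
cat >> h.py <<'E'
def shift(*targets):
    s=read_state(); T=R.from_rotvec(s['orientation']); Rr,o,a=rackpose()
    print('t',s['t'],'rack tcp mm',(Rr.inv().apply(s['tool_pos']-o)*1e3).round(1),'F',s['force'].round(1),'open',s['opening'])
    m=T.as_matrix()
    d=np.degrees(np.arctan2(-m[1,2],-m[0,2])-a); print('roll',round(d/30,4))
    for t in targets: print(t,(T.inv().apply(Rr.apply(np.array(t)/1e3)+o-s['tool_pos'])/.6).round(4))
E
python3 -c "
from h import *
shift((-48,-56,180),(-48,-56,80))"
```

```text
t 0.15 rack tcp mm [-542.8 -545.1  217.8] F [-0.1  0.5  0.1] open 0.09276791920630104
roll 0.0493
(-48, -56, 180) [ 0.0643 -0.7936 -0.8454]
(-48, -56, 80) [ 0.2309 -0.7934 -0.8454]
```

Call:
{"fn": "apply_moves", "kwargs": {"series": [{"jaw": 1,"linear": [0.06,-0.79,-0.845],"roll": 0.05},{"jaw": 1,"linear": [0.06,-0.79,-0.845],"roll": 0.05},{"jaw": 1,"linear": [0.06,-0.79,-0.845],"roll": 0.05},{"jaw": 1,"linear": [0.06,-0.79,-0.845],"roll": 0.05},{"jaw": 1,"linear": [0.06,-0.79,-0.845],"roll": 0.05},{"jaw": 1,"linear": [0.06,-0.79,-0.845],"roll": 0.05},{"jaw": 1,"linear": [0.06,-0.79,-0.845],"roll": 0.05},{"jaw": 1,"linear": [0.06,-0.79,-0.845],"roll": 0.05},{"jaw": 1,"linear": [0.06,-0.79,-0.845],"roll": 0.05},{"jaw": 1,"linear": [0.06,-0.79,-0.845],"roll": 0.05},{"jaw": 1,"linear": [0.06,-0.79,-0.845],"roll": 0.05},{"jaw": 1,"linear": [0.06,-0.79,-0.845],"roll": 0.05},{"jaw": 1,"linear": [0.06,-0.79,-0.845],"roll": 0.05},{"jaw": 1,"linear": [0.06,-0.79,-0.845],"roll": 0.05},{"jaw": 1,"linear": [0.06,-0.79,-0.845],"roll": 0.05},{"jaw": 1,"linear": [0.06,-0.79,-0.845],"roll": 0.05},{"jaw": 1,"linear": [0.06,-0.79,-0.845],"roll": 0.05},{"jaw": 1,"linear": [0.06,-0.79,-0.845],"roll": 0.05}]}}

```text
t: 2.4
tool_pos: [0.5223, -0.0053, 0.1826]
orientation: [2.113, 0.22, -2.113]
force: [-0.5, 0.3, -1.0]
opening: 0.0001
```

```bash
python3 -c "
from h import *
shift((-48,-56,62),(80,-56,62))
c=read_camera('wrist');cv2.imwrite('pics/w1.png',c['pixels'])
K=c['intrinsics'];M=np.linalg.inv(c['tool_from_camera']);s=read_state();Rr,o,a=rackpose()
for p in [(-22,-41,70),(-22,-71,70),(28,-71,70),(-35,0,70),(-65,-84,55),(-65,-28,55),(-48,-56,62)]:
    t=R.from_rotvec(s['orientation']).inv().apply(Rr.apply(np.array(p)/1e3)+o-s['tool_pos'])
    q=K@(M@[*t,1])[:3];print(p,(q[:2]/q[2]).round())
"
```

```text
t 2.4 rack tcp mm [-48.3 -58.3 182.6] F [-0.5  0.3 -1. ] open 0.00012022059229921015
roll -0.0013
(-48, -56, 62) [ 0.201  -0.0036 -0.0004]
(80, -56, 62) [ 0.2011 -0.0037 -0.2138]
(-22, -41, 70) [298. 204.]
(-22, -71, 70) [339. 204.]
(28, -71, 70) [340. 135.]
(-35, 0, 70) [244. 221.]
(-65, -84, 55) [353. 254.]
(-65, -28, 55) [284. 254.]
(-48, -56, 62) [319. 236.]
```

View pics/w1.png

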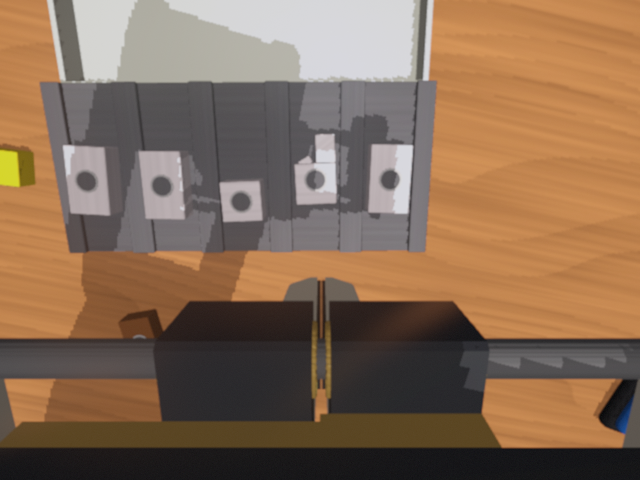

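The wrist view agrees with the fit: the chipped carrier's rear corners are at (296,204) and (337,203), within about 2 mm of prediction. The fingertips are at (320,285). Now I descend and push.

Call:
{"fn": "apply_moves", "kwargs": {"series": [{"jaw": 1,"linear": [0.1,-0.005,0],"roll": 0},{"jaw": 1,"linear": [0.17,-0.005,0],"roll": 0},{"jaw": 1,"linear": [0.2,-0.005,0],"roll": 0},{"jaw": 1,"linear": [0.202,-0.005,0],"roll": 0},{"jaw": 1,"linear": [0.202,-0.005,-0.018],"roll": 0},{"jaw": 1,"linear": [0.202,-0.005,-0.036],"roll": 0},{"jaw": 1,"linear": [0.202,-0.005,-0.054],"roll": 0},{"jaw": 1,"linear": [0.202,-0.005,-0.072],"roll": 0},{"jaw": 1,"linear": [0.202,-0.005,-0.09],"roll": 0},{"jaw": 1,"linear": [0.202,-0.005,-0.108],"roll": 0},{"jaw": 1,"linear": [0.202,-0.005,-0.126],"roll": 0},{"jaw": 1,"linear": [0.202,-0.005,-0.144],"roll": 0},{"jaw": 1,"linear": [0.202,-0.005,-0.162],"roll": 0},{"jaw": 1,"linear": [0.202,-0.005,-0.18],"roll": 0},{"jaw": 1,"linear": [0.202,-0.005,-0.195],"roll": 0},{"jaw": 1,"linear": [0.202,-0.005,-0.21],"roll": 0},{"jaw": 1,"linear": [0.202,-0.005,-0.21],"roll": 0}]}}

```text
t: 4.58
tool_pos: [0.6456, 0.0238, 0.0614]
orientation: [2.113, 0.221, -2.113]
force: [0.3, 0.2, -0.5]
opening: 0.0004
```

```bash
python3 -c "
from h import *
shift((78,-56,180),(-58,0,180))
c=read_camera('scene');cv2.imwrite('pics/s2.png',cv2.resize(c['pixels'][200:400,190:440],None,fx=3,fy=3))
"
```

```text
t 4.575 rack tcp mm [ 78.4 -55.2  61.4] F [ 0.3  0.2 -0.5] open 0.00044968911762172884
roll -0.0008
(78, -56, 180) [-0.1977  0.0011  0.0005]
(-58, 0, 180) [-0.1976 -0.0921  0.2272]
```

View pics/s2.png

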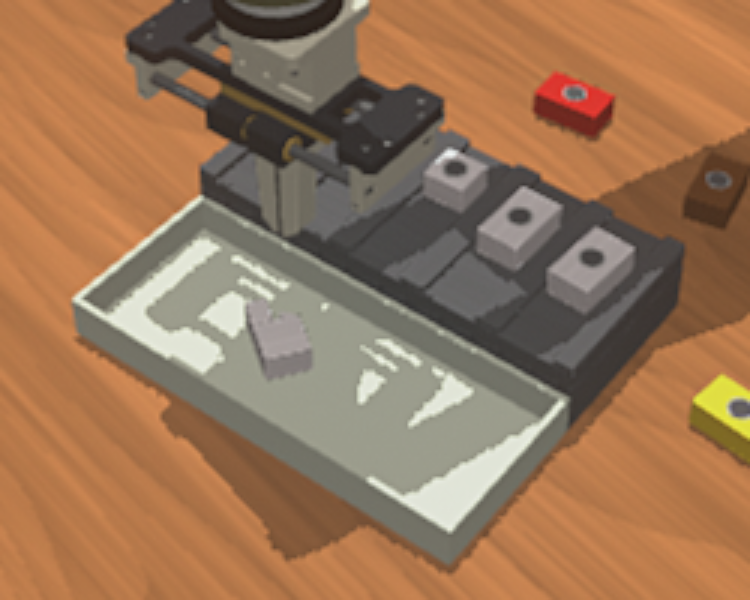

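The chipped carrier lies in the trough at crop (280,340). The fifth carrier is hidden behind the gripper. Next is the short one.

Call:
{"fn": "apply_moves", "kwargs": {"series": [{"jaw": 1,"linear": [-0.1,0,0],"roll": 0},{"jaw": 1,"linear": [-0.195,0,0],"roll": 0},{"jaw": 1,"linear": [-0.195,0,0],"roll": 0},{"jaw": 1,"linear": [-0.195,-0.093,0.227],"roll": 0},{"jaw": 1,"linear": [-0.195,-0.093,0.227],"roll": 0},{"jaw": 1,"linear": [-0.195,-0.093,0.227],"roll": 0},{"jaw": 1,"linear": [-0.195,-0.093,0.227],"roll": 0},{"jaw": 1,"linear": [-0.195,-0.093,0.227],"roll": 0}]}}

```text
t: 5.62
tool_pos: [0.5011, 0.0501, 0.1783]
orientation: [2.114, 0.22, -2.113]
force: [0.4, 1.3, -0.4]
opening: 0.0004
```

```bash
python3 -c "
from h import *
shift((-58,0,62),(80,0,62))
c=read_camera('wrist');cv2.imwrite('pics/w2.png',c['pixels'])
K=c['intrinsics'];M=np.linalg.inv(c['tool_from_camera']);s=read_state();Rr,o,a=rackpose()
for p in [(-35,15,70),(-35,-15,70),(-4,-111,70)]:
    t=R.from_rotvec(s['orientation']).inv().apply(Rr.apply(np.array(p)/1e3)+o-s['tool_pos'])
    q=K@(M@[*t,1])[:3];print(p,(q[:2]/q[2]).round())
"
```

```text
t 5.625 rack tcp mm [-57.7   0.2 178.3] F [ 0.4  1.3 -0.4] open 0.0003702431628363756
roll -0.001
(-58, 0, 62) [0.1939 0.0006 0.0006]
(80, 0, 62) [ 0.194   0.0005 -0.2294]
(-35, 15, 70) [301. 210.]
(-35, -15, 70) [342. 210.]
(-4, -111, 70) [477. 167.]
```

View pics/w2.png

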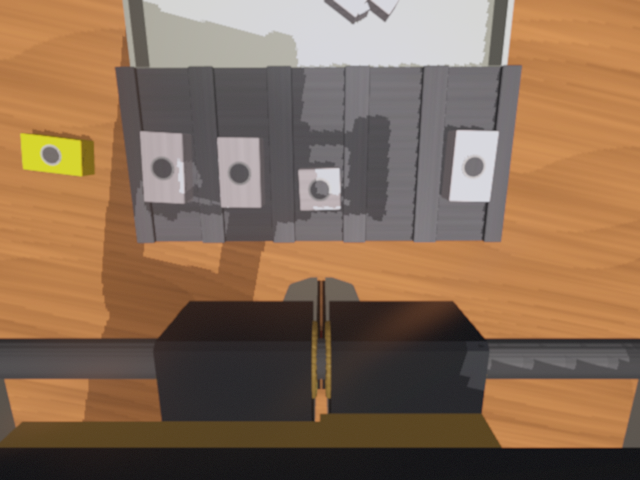

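The fifth carrier is undisturbed at (473,167). The short carrier's rear edge is at (300–340,211), as predicted, so I push it now.

Call:
{"fn": "apply_moves", "kwargs": {"series": [{"jaw": 1,"linear": [0.1,0,0],"roll": 0},{"jaw": 1,"linear": [0.17,0,0],"roll": 0},{"jaw": 1,"linear": [0.194,0,0],"roll": 0},{"jaw": 1,"linear": [0.196,0,0],"roll": 0},{"jaw": 1,"linear": [0.196,0,-0.018],"roll": 0},{"jaw": 1,"linear": [0.196,0,-0.036],"roll": 0},{"jaw": 1,"linear": [0.196,0,-0.054],"roll": 0},{"jaw": 1,"linear": [0.196,0,-0.072],"roll": 0},{"jaw": 1,"linear": [0.196,0,-0.09],"roll": 0},{"jaw": 1,"linear": [0.196,0,-0.108],"roll": 0},{"jaw": 1,"linear": [0.196,0,-0.126],"roll": 0},{"jaw": 1,"linear": [0.196,0,-0.144],"roll": 0},{"jaw": 1,"linear": [0.196,0,-0.162],"roll": 0},{"jaw": 1,"linear": [0.196,0,-0.18],"roll": 0},{"jaw": 1,"linear": [0.196,0,-0.198],"roll": 0},{"jaw": 1,"linear": [0.196,0,-0.214],"roll": 0},{"jaw": 1,"linear": [0.196,0,-0.228],"roll": 0},{"jaw": 1,"linear": [0.196,0,-0.228],"roll": 0}]}}

```text
t: 7.92
tool_pos: [0.6357, 0.0783, 0.0608]
orientation: [2.114, 0.22, -2.113]
force: [-0.2, -0.1, 0.5]
opening: 0.0004
```

Call:
{"fn": "apply_moves", "kwargs": {"series": [{"jaw": 1,"linear": [-0.1,0,0],"roll": 0},{"jaw": 1,"linear": [-0.2,0,0],"roll": 0},{"jaw": 1,"linear": [-0.25,0,0],"roll": 0},{"jaw": 1,"linear": [-0.25,0,0.3],"roll": 0},{"jaw": 1,"linear": [-0.25,0,0.3],"roll": 0},{"jaw": 1,"linear": [-0.25,0,0.3],"roll": 0},{"jaw": 1,"linear": [-0.25,0,0.3],"roll": 0},{"jaw": 1,"linear": [-0.25,0,0.3],"roll": 0},{"jaw": 1,"linear": [-0.25,0,0.3],"roll": 0},{"jaw": 1,"linear": [-0.25,0,0.3],"roll": 0}]}}

```text
t: 9.18
tool_pos: [0.4603, 0.0413, 0.2107]
orientation: [2.113, 0.22, -2.113]
force: [0.3, 0.6, -0.6]
opening: 0.0005
```

```bash
python3 -c "
from h import *
shift()
c=read_camera('scene');cv2.imwrite('pics/s3.png',cv2.resize(c['pixels'][140:400,150:540],None,fx=2,fy=2))
"
```

```text
t 9.175 rack tcp mm [-99.4   0.  210.7] F [ 0.3  0.6 -0.6] open 0.000485201261917483
roll -0.0008
```

View pics/s3.png

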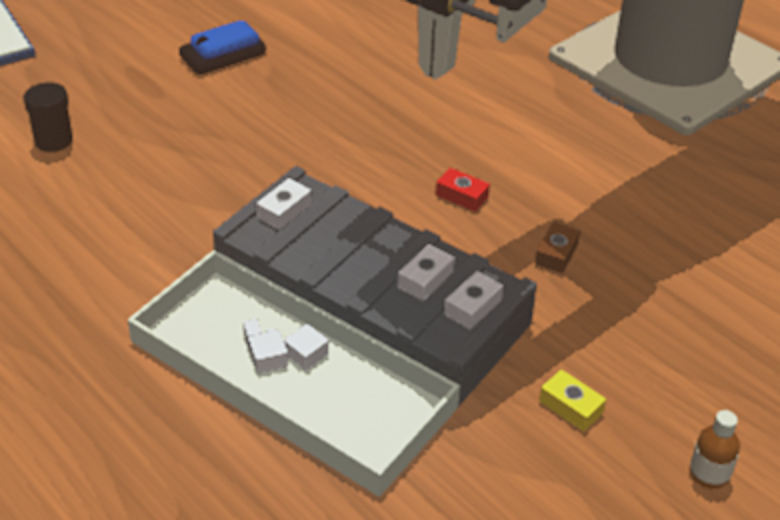

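Both faulty carriers rest in the trough, at crop (267,348) and (307,345). The three sound carriers are still in their channels, the bystanders stand as before, and the arm is clear.

```bash
python3 -c "
from plant import *
print(close_job())"
```

```text
the job is handed in; nothing more can be done
None
```

I pushed the chipped carrier and then the short one along their channels and off the far edge with the closed fingers. I then raised the arm clear and handed the job in at about 9.2 s of the 40 s allowed.

The last scene picture shows both faulty carriers lying side by side in the trough. The three sound carriers are still in their channels, and the vial, canister and mouse look unmoved. I judged this last picture by eye and did not measure the final positions. The wrist force read near zero whenever I checked it, at the end of each move, and no check failed or disagreed.

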